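# Close up the carton row and lock the end stop with its wing screw

## Robot

A 6-joint arm with a two-finger parallel gripper is mounted at the origin on the work surface; the furniture and walls round the work are solid. World frame = base frame: x ahead of the robot, y to its left, z up, the work surface at z = 0. Lengths are in m, angles in rad, forces in N, time in s.
With the tool pointing down it reaches from about 0.35 to 0.975 m from the base axis. Payload 4.9 kg.
Tool frame: the origin (TCP) lies midway between the tips of the shut fingers; the grasp point (between the pads) lies ctrl.tcp_to_grasp behind it (ctrl.tcp_to_grasp is the distance from the TCP to the grasp point, in m); z points along the fingers, y is the direction in which the jaws open and shut (so a half turn about z gives the same grasp; the last joint's range is limited). The gripper opens to 85 mm and grips with 20 to 120 N. Pads are 22 mm wide; open, the fingers measure 114 mm over their backs; the gripper's body (76 mm by 85 mm) begins 54 mm behind the grasp point. The pads swing forward as they close: fully open they stand 13 mm farther back than shut.
Start: joints at [-1.387, 0.053, 1.613, -0, 1.476, -0.119], TCP at [0.186, -0.597, 0.231] pointing down, gripper open.
Joint ranges: [-3.01, 3.01], [-1.01, 2.22], [0.06, 2.58], [-1.02, 4.17], [0.09, 2.62], [-3.14, 3.14]. Speed limits (rad/s): [2.57, 2.57, 3.14, 3.14, 3.14, 3.14].

## Interface

Orientations are given as a rotation vector (axis times angle).
In Python, from station import ctrl, get_image, calibration, finish_job, models gives the robot as it stands.
- The arm moves only by the shell command python3 -m creep 'ROWS' [FORCE]. ROWS is JSON, a list of rows, each a list of 7 numbers: the opening, from 0 (shut) to 1 (fully open), then the shift along the tool's x, y, z in m, then the turn, a rotation vector about the tool's x, y, z in degrees. A call has 1 to 20 rows; each row shifts and turns the commanded pose from where the row before left it, along the tool's axes as they then stand; what a row does not reach is not made up. A row lasts 1/10 s, in which the tool goes at most 50 mm and 8.59 degrees, less where a joint would pass 70% of its speed; a pose out of reach is approached as far as the arm can. A call with a gripper value outside its range is refused whole. The fingers move at their own pace and stop on an object; FORCE is the grip in N (left out, the last holds). Time passes only in rows, so rows that do not move let the fingers close. It gives the time, the measured TCP pose, the force and the opening at its end, in the units of the state.
- ctrl.get_obs(): the state, without advancing time (a new reading comes with each control period).
- get_image(name): name is "scene" or "top" or "wrist"; returns the picture (400x640x3 uint8, red, green, blue); there is no depth.
- calibration(name): a dict with "mtx" (3x3 intrinsics, pixels), "R" (3x3) and "t" (3): a world point X has camera coordinates R X + t. Camera axes: x right, y down, z forward; pixel columns grow to the right and rows downward; lengths in m; the calibration is good to about 2 mm. A picture is of the moment at which its call begins: read the wrist's pose just before it. calibration takes no time and is no camera call; for the wrist camera it gives the pose at the moment of the call.
- finish_job(): hands the job in, once; it reports no verdict.
Trained networks look in the newest picture that a camera, given by its name, has taken for a name from the list of things; names that differ only in an ending like _2 or _b are one class to them, and where a whole thing is asked for, a point or a joint stands for the part that bears it (a point fixed in the world has none). Each returns a list of dicts, best first, with "conf" (0 to 1); they miss things now and then, are a little off and sometimes report something else, mostly with a low value. They report only what shows in the picture. A call takes as long as a camera call. They do not tell look-alikes from the thing itself.
- models.search_frame(camera, name): "extent" ([left, top, right, bottom] in pixels, round what is visible of it).
The state is a dict: "t": time; "q": joint angles; "dq": joint speeds; "effort": joint torques, N m; "tool_pos": TCP position; "tool_rot": TCP orientation; "contact_force": force on the tool from outside, world axes, zero at the start; "wrist_torque": the same for the moment, N m; "opening": finger opening in m.
Only numpy, scipy, OpenCV 4.12 (cv2) and the standard library are available. Lean on these libraries where they do the work, as an engineer would, in place of code of your own. Each camera call takes 0.05 s, during which the arm holds its last target. There are 200 camera calls.

## Task

Tidy the sweet carton display: push its sliding end stop along the rail until the four cartons stand closed up against the left end wall with no gaps, without crushing them. Then lock the stop by pushing the wings of its wing screw round clockwise with a fingertip, stroke after stroke, until it is tight. Do not grip the screw, lift or knock over a carton, or disturb the bell, chocolate bar and lollipop.

Things in the scene. Friction and masses are not known exactly. Their poses are not given: they have to be found in the camera images.
- display: Display for cartons, fixed on the worktop: pale wooden tray, light green back board, 155 x 320 mm, 113 high at the back. Origin on the worktop under its middle; x from front lip to back board, y along the row to the left end wall, z up. Floor 6 mm up; end walls' inner faces at y +150 (52 high) and -150 mm (24 high). The board's face at x +83 mm leaves no room for a finger behind the screw: stroke in front.
- guide_rail: Aluminium guide rail, 12 x 10 x 290 mm, fixed to the display in front of the back board, along the display's y at x +50 mm, its top 66 mm above the worktop. Its origin is the display's origin.
- end_stop (a joint): Slide of the end stop in m, grows to the display's +y (left): black saddle on the rail, 44 mm long, top at z 77 mm, with an aluminium blade, 4 mm thick, display x -48 to +40, z 10 to 64 mm. Screw axis at display x +50, y = -87 mm + value; blade's carton face at y = -62 mm + value, its right face at -66. Slides with 3 N friction while the screw is loose. Closed row: 0.100. Starts 0 to 0.045.
- push_face (a point): Point on the right-hand (free) face of the blade where it can be pushed, at display x 0, 48 mm above the worktop.
- screw_foot: Steel foot of the wing screw, 10 mm thick, which moves down with the screw and presses on the rail; origin on the screw axis 66 mm below the foot's underside.
- wing_screw (a joint): Turn of the wing screw in rad about its upright axis on the saddle; grows clockwise from above, which tightens it (4 mm down a turn). At 0 its foot just meets the rail; below 0 it is loose. Starts -7.5 to -4.5. From 0 the foot presses ever harder until the screw comes up hard against its stop at 2.25, fully tight (about 26 N). Needs 1.5 N on a wing when loose, 2.5 N at the end; it stays where it is left.
- screw_centre (a point): Point on the screw axis at mid-height of the wings, 95 mm above the worktop when tight, up to 6 mm more when loose. Brass hub 19 mm thick; two opposite flat brass wings reach 29 mm from the axis, 5 mm thick, 20 mm high, rounded. The bush below the hub reaches 80 mm above the worktop.
- wing_mark (a point): Centre of one of the two wings, 19.5 mm from the axis; fully tight (joint value 2.25) it points along the display's +x, at value v it stands 2.25 - v rad further round counter-clockwise from above.
- carton_1: Carton 1 of four equal green and red sweet cartons, 28 mm thick, 85 mm long, 60 mm high, 40 to 90 g, standing on their long narrow edge like books across the display, counted from the left end wall; origin at the centre of the underside, own x across the 28 mm thickness (about along the display's y).
- carton_2: Carton 2 of four equal green and red sweet cartons, 28 mm thick, 85 mm long, 60 mm high, 40 to 90 g, standing on their long narrow edge like books across the display, counted from the left end wall; origin at the centre of the underside, own x across the 28 mm thickness (about along the display's y).
- carton_3: Carton 3 of four equal green and red sweet cartons, 28 mm thick, 85 mm long, 60 mm high, 40 to 90 g, standing on their long narrow edge like books across the display, counted from the left end wall; origin at the centre of the underside, own x across the 28 mm thickness (about along the display's y).
- carton_4: Carton 4 of four equal green and red sweet cartons, 28 mm thick, 85 mm long, 60 mm high, 40 to 90 g, standing on their long narrow edge like books across the display, counted from the left end wall; origin at the centre of the underside, own x across the 28 mm thickness (about along the display's y).
- bell: Counter bell, 79 mm wide, 64 mm high, loose on the worktop to the right of the display; origin under its centre.
- choc_bar: Wrapped chocolate bar, 58 x 173 x 13 mm, loose in front of the display; origin under its centre.
- lollipop: Red lollipop, 109 mm long, loose to the left of the display; origin under its centre.
There are look-alikes about, which are no part of the job. What is shaped like the carton_3 but orange or yellow is not meant.

How it is judged:
By the outcome, as a careful person would: the job done as asked, in the order asked, and still so for the second after the job is handed in, with the robot touching nothing.
It also fails if it takes over 70 s, if anything falls off the work surface, if the arm or the gripper's body presses on something with over 40 N, if the wrist force passes 120 N, or if a joint passes its speed limit or range.

## Working session

There is one attempt and no reset: what is moved stays moved. The work goes in short steps, Python scripts to look and compute and a shell command to move; the robot and the scene stay as the last step left them, time stands still between calls to the robot, and variables do not carry over. Pictures are saved under pics/ and viewed, about 8 in all and at most 12, crops included, and the job is handed in when it is done.

```bash
mkdir -p pics; ls; python3 - <<'E'
from station import ctrl,get_image,calibration,models
import cv2,numpy as np
o=ctrl.get_obs();print(o['t'],o['tool_pos'],o['tool_rot'],o['opening'],ctrl.tcp_to_grasp)
ims=[]
for c in ['scene','top']:
    im=get_image(c);cv2.imwrite(f'pics/{c}0.png',im[:,:,::-1])
    k=calibration(c);print(c,np.round(k['mtx'],1).tolist(),np.round(k['R'],3).tolist(),np.round(k['t'],3).tolist())
    for n in ['display','end_stop','wing_screw','carton_1','bell','choc_bar','lollipop','guide_rail']:
        print(n,[(np.round(d['extent']).tolist(),round(d['conf'],2)) for d in models.search_frame(c,n)])
E
```

```text
pics
0.0 [ 0.18626368 -0.59595658  0.23004394] [-3.10360934e+00 -4.73563145e-01  1.06401444e-04] 0.08537883528938854 0.0187
scene [[403.3, 0.0, 318.0], [0.0, 403.3, 200.0], [0.0, 0.0, 1.0]] [[-0.902, -0.431, -0.002], [-0.237, 0.5, -0.833], [0.36, -0.751, -0.553]] [0.459, 0.175, 0.967]
display [([228.0, 161.0, 347.0, 267.0], 0.8), ([250.0, 224.0, 284.0, 262.0], 0.39)]
end_stop [([289.0, 178.0, 321.0, 224.0], 0.89)]
wing_screw []
carton_1 [([367.0, 196.0, 390.0, 230.0], 0.98), ([260.0, 221.0, 295.0, 253.0], 0.97), ([267.0, 272.0, 309.0, 317.0], 0.94), ([271.0, 209.0, 302.0, 244.0], 0.69), ([252.0, 226.0, 285.0, 258.0], 0.65), ([281.0, 208.0, 312.0, 235.0], 0.57)]
bell [([340.0, 173.0, 358.0, 192.0], 0.85)]
choc_bar [([308.0, 225.0, 357.0, 270.0], 0.98)]
lollipop [([216.0, 274.0, 233.0, 287.0], 0.7)]
guide_rail [([252.0, 179.0, 314.0, 230.0], 0.91)]
top [[409.1, 0.0, 314.9], [0.0, 409.1, 202.2], [0.0, 0.0, 1.0]] [[0.017, -1.0, 0.007], [-0.998, -0.017, -0.068], [0.068, -0.005, -0.998]] [0.038, 0.487, 0.954]
display [([243.0, 118.0, 394.0, 220.0], 0.88)]
end_stop [([324.0, 144.0, 357.0, 201.0], 0.71)]
wing_screw [([343.0, 152.0, 348.0, 168.0], 0.51)]
carton_1 [([181.0, 207.0, 220.0, 240.0], 0.86), ([278.0, 153.0, 296.0, 198.0], 0.81), ([351.0, 245.0, 388.0, 267.0], 0.65), ([289.0, 157.0, 309.0, 201.0], 0.64), ([262.0, 151.0, 282.0, 192.0], 0.63), ([246.0, 148.0, 266.0, 188.0], 0.61)]
bell [([401.0, 185.0, 431.0, 216.0], 0.58), ([196.0, 150.0, 238.0, 167.0], 0.56), ([292.0, 160.0, 310.0, 199.0], 0.45)]
choc_bar [([260.0, 213.0, 335.0, 248.0], 0.56)]
lollipop [([194.0, 149.0, 207.0, 162.0], 0.44)]
guide_rail [([254.0, 142.0, 377.0, 172.0], 0.8), ([323.0, 143.0, 356.0, 202.0], 0.6)]
```

View pics/top0.png

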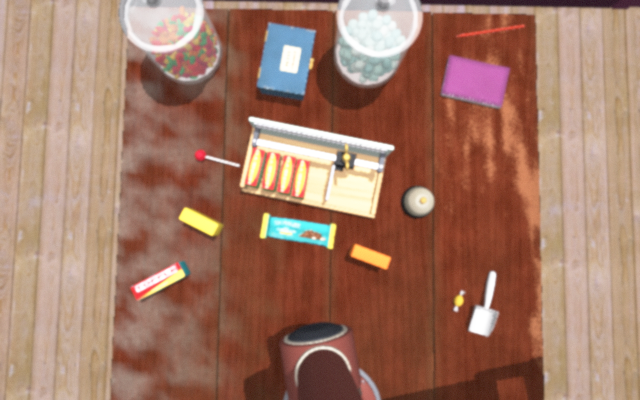

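View pics/scene0.png

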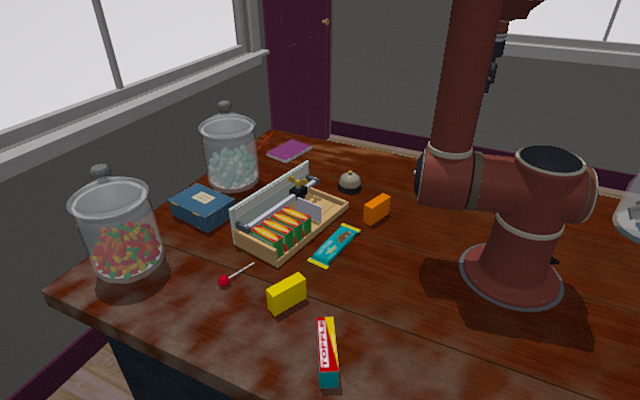

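```bash
cat > h.py <<'E'
from station import ctrl,get_image,calibration,models
import cv2,numpy as np
from scipy.spatial.transform import Rotation as Ro
def up(k,uv,z):
    d=k['R'].T@np.linalg.solve(k['mtx'],[uv[0],uv[1],1.]);c=-k['R'].T@k['t']
    return c+d*(z-c[2])/d[2]
def proj(k,X):
    p=(k['R']@np.asarray(X,float).T).T+k['t'];p=p@k['mtx'].T
    return p[:,:2]/p[:,2:]
E
python3 - <<'E'
from h import *
k=calibration('top')
for n,uv,z in [('bbL',(250,119),.113),('bbR',(393,147),.113),('fl',(241,188),.01),('fr',(376,216),.01),('screw',(345.5,160),.1),('bell',(419,201),.03)]:
    print(n,np.round(up(k,uv,z),3))
o=ctrl.get_obs();R=Ro.from_rotvec(o['tool_rot']).as_matrix();print(R.round(3))
w=calibration('wrist');print('cam',(-w['R'].T@w['t']).round(3),w['R'].round(3),w['mtx'].round(0))
im=cv2.imread('pics/top0.png')[100:260,180:450];cv2.imwrite('pics/c1.png',cv2.resize(im,None,fx=2.9,fy=2.9,interpolation=2))
E
```

```text
bbL [0.657 0.19  0.113]
bbR [ 0.602 -0.12   0.113]
fl [0.518 0.223 0.01 ]
fr [ 0.456 -0.1    0.01 ]
screw [ 0.574 -0.019  0.1  ]
bell [ 0.492 -0.197  0.03 ]
[[ 0.955  0.298  0.   ]
 [ 0.298 -0.955 -0.   ]
 [ 0.     0.    -1.   ]]
cam [ 0.249 -0.578  0.374] [[ 0.299 -0.954 -0.   ]
 [-0.922 -0.289  0.259]
 [-0.247 -0.077 -0.966]] [[329.   0. 314.]
 [  0. 329. 195.]
 [  0.   0.   1.]]
```

View pics/c1.png

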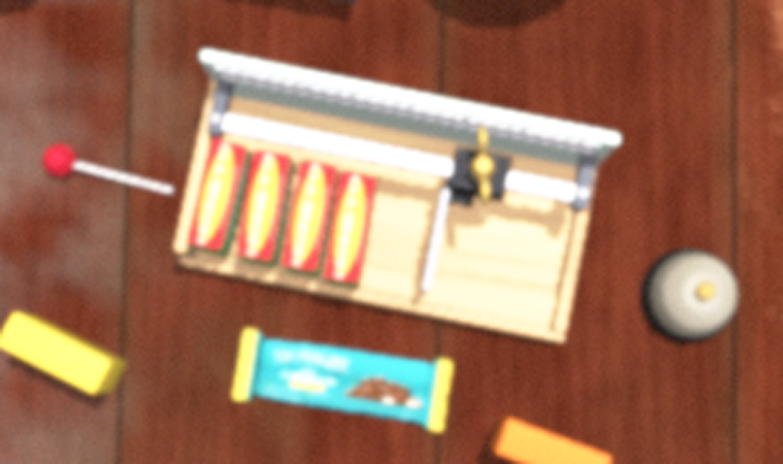

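```bash
python3 -m creep '[[0,0.0335,-0.032,-0.0035,0,0,0],[0,0.0335,-0.032,-0.0035,0,0,0],[0,0.0335,-0.032,-0.0035,0,0,0],[0,0.0335,-0.032,-0.0035,0,0,0],[0,0.0335,-0.032,-0.0035,0,0,0],[0,0.0335,-0.032,-0.0035,0,0,0],[0,0.0335,-0.032,-0.0035,0,0,0],[0,0.0335,-0.032,-0.0035,0,0,0],[0,0.0335,-0.032,-0.0035,0,0,0],[0,0.0335,-0.032,-0.0035,0,0,0],[0,0.0335,-0.032,-0.0035,0,0,0],[0,0.0335,-0.032,-0.0035,0,0,0],[0,0.0335,-0.032,-0.0035,0,0,0],[0,0.0335,-0.032,-0.0035,0,0,0],[0,0,0,0,0,0,7],[0,0,0,0,0,0,7],[0,0,0,0,0,0,7],[0,0,0,0,0,0,7],[0,0,0,0,0,0,0],[0,0,0,0,0,0,0]]'
python3 - <<'E'
from h import *
o=ctrl.get_obs();print(o['tool_pos'],o['q'],o['opening'],o['contact_force'])
print(Ro.from_rotvec(o['tool_rot']).as_matrix().round(3))
k=calibration('wrist');im=get_image('wrist');cv2.imwrite('pics/w1.png',im[:,:,::-1]);np.savez('w1.npz',**k)
for n in ['display','end_stop','wing_screw','carton_1','guide_rail']:
    print(n,[(np.round(d['extent']).tolist(),round(d['conf'],2)) for d in models.search_frame('wrist',n)])
E
```

```text
t: 2.9
tool_pos: [0.5004, -0.0291, 0.2804]
tool_rot: [-3.128, 0.288, -0.0]
contact_force: [-0.3, 0.6, 0.2]
opening: -0.0
[ 0.50043948 -0.02907793  0.28038956] [-2.06623654e-01 -2.73705360e-01  1.83293315e+00  3.22577376e-05
  1.58218525e+00  1.54756838e+00] -1.5800656262646308e-05 [-0.31564973  0.56976465  0.17037559]
[[ 0.983 -0.182  0.   ]
 [-0.182 -0.983 -0.   ]
 [ 0.    -0.    -1.   ]]
display [([32.0, 42.0, 396.0, 195.0], 0.69), ([283.0, 62.0, 300.0, 125.0], 0.63)]
end_stop [([268.0, 59.0, 311.0, 183.0], 0.85), ([32.0, 42.0, 395.0, 194.0], 0.32)]
wing_screw [([275.0, 63.0, 298.0, 125.0], 0.72)]
carton_1 [([91.0, 112.0, 134.0, 190.0], 0.91), ([14.0, 234.0, 111.0, 286.0], 0.85), ([123.0, 109.0, 168.0, 189.0], 0.81), ([189.0, 114.0, 239.0, 192.0], 0.73), ([161.0, 110.0, 205.0, 192.0], 0.62)]
guide_rail [([93.0, 91.0, 359.0, 102.0], 0.66), ([91.0, 109.0, 136.0, 186.0], 0.61), ([278.0, 63.0, 299.0, 124.0], 0.42), ([124.0, 108.0, 167.0, 188.0], 0.34)]
```

View pics/w1.png

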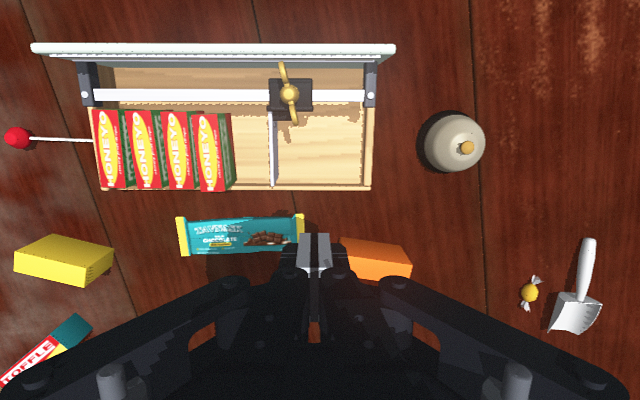

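```bash
python3 - <<'E'
from h import *
from scipy.optimize import least_squares
k=dict(np.load('w1.npz'))
# disp pts & pixels
P=np.array([[50,145,66],[50,-145,66],[83,160,113],[83,-160,113],[-77.5,-160,10]])/1e3
U=np.array([[92,95],[365,95],[32,53],[396,54],[371,189]],float)
def tf(p,X):
    c,s=np.cos(p[2]),np.sin(p[2]);X=np.atleast_2d(X)
    return np.c_[p[0]+c*X[:,0]-s*X[:,1],p[1]+s*X[:,0]+c*X[:,1],X[:,2]]
r=least_squares(lambda p:(proj(k,tf(p,P))-U).ravel(),[.55,.04,-.18],loss='soft_l1')
p=r.x;print(p.round(4),np.degrees(p[2]),(proj(k,tf(p,P))-U).round(1).tolist())
np.save('disp.npy',p)
def inv(X):
    c,s=np.cos(p[2]),np.sin(p[2]);d=X[:2]-p[:2];return (np.array([c*d[0]+s*d[1],-s*d[0]+c*d[1]])*1e3).round(1)
for n,uv,z in [('hub top',(289,93),.111),('blade bot',(273,186),.064),('blade back',(271,115),.064),('wingB',(282,64),.111),('wingF',(298,121),.111),('carton4 R',(231,116),.06),('wallR in',(361,185),.024),('wallL top',(97,150),.052)]:
    print(n,inv(up(k,uv,z)))
o=ctrl.get_obs();print('tcp',inv(o['tool_pos']))
im=cv2.imread('pics/w1.png')
E
```

```text
[ 0.5435  0.0497 -0.1823] -10.443097716948374 [[-1.6, -0.1], [5.1, -0.2], [-0.7, 0.5], [1.8, -0.6], [-0.8, 9.7]]
hub top [ 50.  -64.2]
blade bot [-47.6 -40.9]
blade back [ 29.6 -41.3]
wingB [ 74.6 -58.5]
wingF [ 25.3 -72. ]
carton4 R [28.5  2.1]
wallR in [ -55.9 -145.3]
wallL top [ -8.8 157.1]
tcp [-28.1 -85.3]
```

```bash
python3 -m creep '[[0,0.018,-0.01,0.035,0,0,0],[0,0,0,0.045,0,0,0],[0,0,0,0.045,0,0,0],[0,0,0,0.045,0,0,0],[0,0,0,0.035,0,0,0],[0,0,0,0.02,0,0,0],[0,0,0,0.01,0,0,0],[0,0,0,0,0,0,0]]'; python3 -m creep '[[0,0,-0.005,0,0,0,0],[0,0,-0.005,0,0,0,0],[0,0,-0.005,0,0,0,0],[0,0,-0.004,0,0,0,0],[0,0,-0.004,0,0,0,0],[0,0,-0.004,0,0,0,0],[0,0,-0.004,0,0,0,0],[0,0,-0.004,0,0,0,0]]'
```

```text
t: 4.0
tool_pos: [0.519, -0.0224, 0.044]
tool_rot: [-3.128, 0.291, 0.004]
contact_force: [-1.3, 0.1, 0.6]
opening: 0.0003
t: 4.8
tool_pos: [0.527, 0.0118, 0.0458]
tool_rot: [3.127, -0.292, 0.002]
contact_force: [-0.1, -3.6, 2.2]
opening: -0.0002
```

```bash
python3 -m creep '[[0,0,-0.004,0,0,0,0],[0,0,-0.004,0,0,0,0],[0,0,-0.004,0,0,0,0],[0,0,-0.004,0,0,0,0],[0,0,-0.004,0,0,0,0],[0,0,-0.004,0,0,0,0],[0,0,-0.004,0,0,0,0],[0,0,-0.004,0,0,0,0],[0,0,-0.004,0,0,0,0],[0,0,-0.004,0,0,0,0],[0,0,-0.004,0,0,0,0]]';python3 - <<'E'
from h import *
k=calibration('wrist');im=get_image('wrist');cv2.imwrite('pics/w2.png',im[:,:,::-1])
E
```

```text
t: 5.9
tool_pos: [0.5346, 0.0553, 0.0453]
tool_rot: [3.128, -0.292, 0.0]
contact_force: [1.7, -5.4, 0.7]
opening: -0.0002
```

View pics/w2.png

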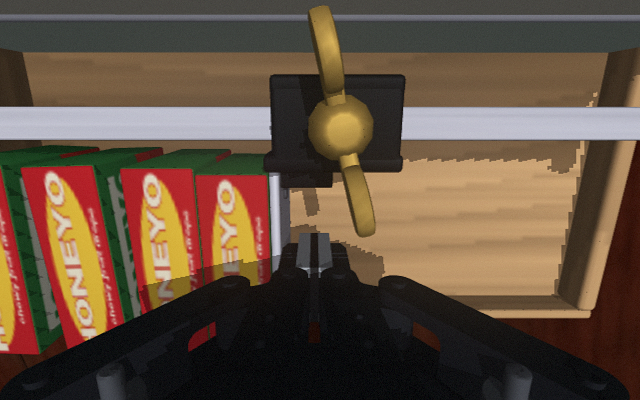

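```bash
python3 -m creep '[[0,0,-0.003,0,0,0,0],[0,0,-0.003,0,0,0,0],[0,0,-0.002,0,0,0,0],[0,0,-0.002,0,0,0,0]]';python3 -m creep '[[0,0,-0.001,0,0,0,0],[0,0,-0.001,0,0,0,0]]';python3 -m creep '[[0,0,-0.001,0,0,0,0],[0,0,-0.001,0,0,0,0]]'
```

```text
t: 6.35
tool_pos: [0.5363, 0.0649, 0.0452]
tool_rot: [3.128, -0.291, -0.0]
contact_force: [1.2, -3.7, 2.1]
opening: 0.0
t: 6.55
tool_pos: [0.5367, 0.0669, 0.0452]
tool_rot: [3.128, -0.292, -0.001]
contact_force: [1.1, -4.6, 0.6]
opening: -0.0004
t: 6.75
tool_pos: [0.5371, 0.0688, 0.0452]
tool_rot: [-3.128, 0.292, 0.0]
contact_force: [0.4, -4.9, 1.6]
opening: 0.0001
```

```bash
python3 -m creep '[[0,0,-0.001,0,0,0,0],[0,0,0,0,0,0,0]]';python3 -m creep '[[0,0,-0.001,0,0,0,0],[0,0,0,0,0,0,0]]'; python3 - <<'E'
from h import *
im=get_image('wrist');cv2.imwrite('pics/w3.png',im[:,:,::-1])
im=get_image('top');cv2.imwrite('pics/t3.png',im[:,:,::-1])
E
```

```text
t: 6.95
tool_pos: [0.5373, 0.07, 0.0452]
tool_rot: [-3.128, 0.291, 0.0]
contact_force: [1.4, -3.0, 1.1]
opening: -0.0001
t: 7.15
tool_pos: [0.5374, 0.0709, 0.0452]
tool_rot: [-3.128, 0.291, 0.0]
contact_force: [1.1, -4.5, 0.9]
opening: 0.0001
```

View pics/w3.png

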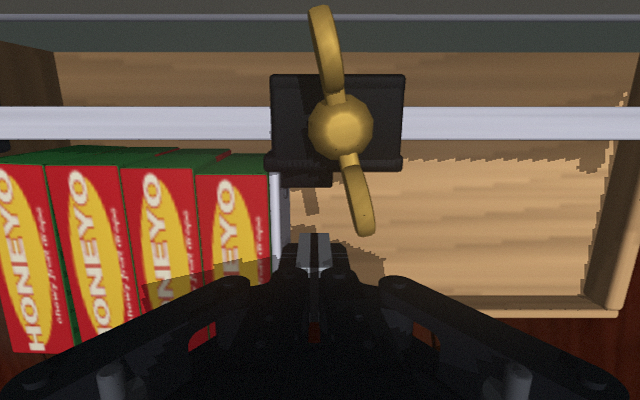

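```bash
for i in 1 2 3; do python3 -m creep '[[0,0,-0.0007,0,0,0,0],[0,0,0,0,0,0,0]]' | grep -E 'pos|force'; done
```

```text
tool_pos: [0.5376, 0.0715, 0.0452]
contact_force: [0.9, -3.8, 1.0]
tool_pos: [0.5377, 0.0722, 0.0452]
contact_force: [-0.6, -4.3, 0.9]
tool_pos: [0.5379, 0.0729, 0.0452]
contact_force: [-0.2, -4.3, 0.4]
```

```bash
python3 -m creep '[[0,0,-0.0007,0,0,0,0],[0,0,0,0,0,0,0]]' | grep -E 'pos|force'
python3 -m creep '[[0,0,-0.0007,0,0,0,0],[0,0,0,0,0,0,0]]' | grep -E 'pos|force'
python3 - <<'E'
from h import *
k=calibration('scene');im=get_image('scene');im2=get_image('top')
a=cv2.resize(im[150:280,215:365],(600,520),interpolation=2)
cv2.imwrite('pics/s4.png',a[:,:,::-1])
E
```

```text
tool_pos: [0.538, 0.0737, 0.0452]
contact_force: [0.5, -3.4, 0.6]
tool_pos: [0.5381, 0.0743, 0.0452]
contact_force: [-0.1, -4.5, -0.1]
```

View pics/s4.png

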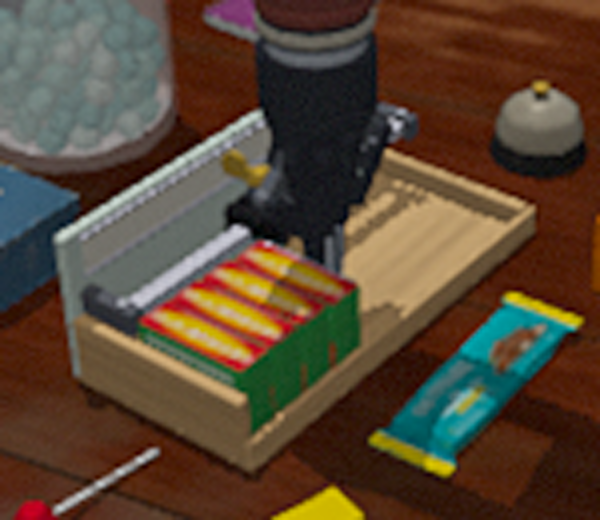

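```bash
for i in 1 2 3; do python3 -m creep '[[0,0,-0.0007,0,0,0,0],[0,0,0,0,0,0,0]]' | grep -E 'pos|force'; done
```

```text
tool_pos: [0.5382, 0.0747, 0.0453]
contact_force: [-0.1, -5.3, 1.8]
tool_pos: [0.5382, 0.0748, 0.0453]
contact_force: [-0.7, -7.8, 1.8]
tool_pos: [0.5382, 0.0748, 0.0453]
contact_force: [-2.0, -9.9, 2.2]
```

```bash
python3 -m creep '[[0,0,0.002,0,0,0,0],[0,0,0.006,0,0,0,0],[0,0,0.012,0,0,0,0],[0,0,0,-0.03,0,0,0],[0,-0.01,0,-0.04,0,0,0],[0,-0.01,0,-0.04,0,0,0],[0,0,0,0,0,0,0],[0,0,0,0,0,0,0]]';python3 - <<'E'
from h import *
k=calibration('wrist');im=get_image('wrist');cv2.imwrite('pics/w5.png',im[:,:,::-1]);np.savez('w5.npz',**k)
for n in ['end_stop','wing_screw','carton_1']:
    print(n,[(np.round(d['extent']).tolist(),round(d['conf'],2)) for d in models.search_frame('wrist',n)])
E
```

```text
t: 9.75
tool_pos: [0.5158, 0.0602, 0.1567]
tool_rot: [-3.127, 0.292, -0.005]
contact_force: [-0.6, -0.2, -0.6]
opening: -0.0001
end_stop [([260.0, 29.0, 333.0, 220.0], 0.72)]
wing_screw [([277.0, 29.0, 313.0, 135.0], 0.96)]
carton_1 [([437.0, 283.0, 562.0, 348.0], 0.91), ([141.0, 109.0, 197.0, 228.0], 0.86), ([100.0, 110.0, 152.0, 224.0], 0.72), ([183.0, 108.0, 243.0, 227.0], 0.7), ([2.0, 279.0, 129.0, 355.0], 0.7), ([557.0, 108.0, 640.0, 200.0], 0.68), ([221.0, 114.0, 268.0, 230.0], 0.59)]
```

View pics/w5.png

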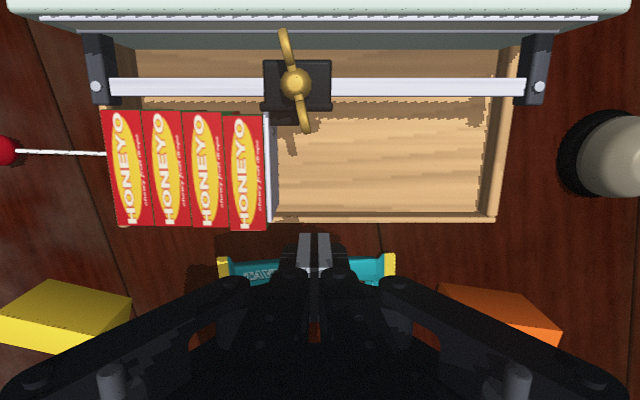

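```bash
python3 - <<'E'
from h import *
k=dict(np.load('w5.npz'));p=np.load('disp.npy');o=ctrl.get_obs()
R=Ro.from_rotvec(o['tool_rot']).as_matrix();T=o['tool_pos']
rel=lambda X:((R.T@(X-T))*1e3).round(1)
for n,uv,z in [('hub c',(295.5,83),.104),('wB',(283.5,32),.107),('wF',(306.5,130),.107),('saddle L',(262,110),.077),('saddle R',(331,110),.077),('bladeR',(273,215),.064),('boardL',(8,13),.113),('boardR',(631,14),.113),('board mid face',(320,32),.1),
 ('tipL',(297,234),T[2]),('tipR',(332,234),T[2]),('railL',(95,87),.066),('railR',(540,87),.066)]:
    X=up(k,uv,z);print(n,X.round(4),'tool',rel(X))
print(proj(k,[T]),np.degrees(np.arctan2(R[1,0],R[0,0])))
E
```

```text
hub c [0.5952 0.0545 0.104 ] tool [80.9 -9.4 49. ]
wB [0.6215 0.0556 0.107 ] tool [106.5 -15.3  45.9]
wF [0.5687 0.0533 0.107 ] tool [55.1 -3.2 46.1]
saddle L [0.5849 0.0804 0.077 ] tool [ 66.1 -32.9  76. ]
saddle R [0.5766 0.0361 0.077 ] tool [66.1 12.2 76. ]
bladeR [0.5092 0.0914 0.064 ] tool [-10.3 -29.7  89.3]
boardL [0.6548 0.1918 0.113 ] tool [ 114.1 -155.3   39.8]
boardR [ 0.5957 -0.1209  0.113 ] tool [113.8 162.9  39.9]
board mid face [0.6192 0.036  0.1   ] tool [108.    4.4  52.9]
tipL [0.5247 0.0653 0.1533] tool [ 9.4 -6.9 -0. ]
tipR [0.5216 0.049  0.1533] tool [ 9.4  9.7 -0. ]
railL [0.6206 0.1895 0.066 ] tool [  81.  -146.7   86.9]
railR [ 0.5653 -0.1055  0.066 ] tool [ 81.2 153.4  87. ]
[[311.61434526 252.33136777]] -10.659844425548895
```

```bash
python3 -m creep '[[0,0.03,0.015,0,0,0,0],[0,0.027,0,0,0,0,0],[0,0,0,0.03,0,0,0],[0,0,0,0.025,0,0,0],[0,0,0,0.012,0,0,0],[0,0,0,0,0,0,0],[0,0,0,0,0,0,0]]';python3 - <<'E'
from h import *
o=ctrl.get_obs();S=np.array([.5952,.0542]);d=o['tool_pos'][:2]-S;a=np.radians(-10.55);c,s=np.cos(a),np.sin(a)
print('rel screw',(1e3*np.array([c*d[0]+s*d[1],-s*d[0]+c*d[1]])).round(1),o['tool_pos'][2])
im=get_image('wrist');cv2.imwrite('pics/w6.png',im[:,:,::-1])
E
```

```text
t: 10.65
tool_pos: [0.5685, 0.0351, 0.0884]
tool_rot: [-3.128, 0.291, 0.0]
contact_force: [-0.2, -0.6, 0.7]
opening: 0.0003
rel screw [-22.7 -23.7] 0.08838629189400415
```

View pics/w6.png

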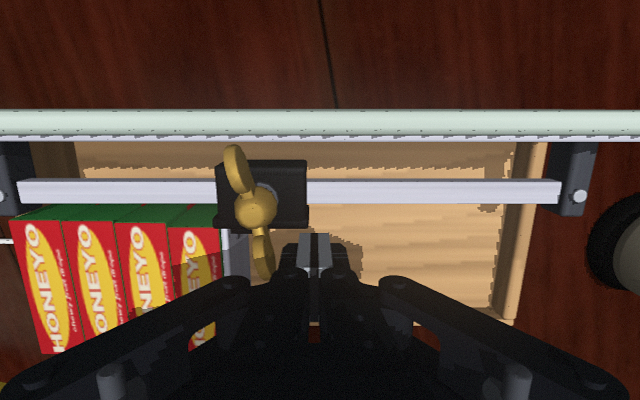

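```bash
python3 -m creep '[[0,-0.001,-0.006,0,0,0,0],[0,0,-0.006,0,0,0,0],[0,0,-0.004,0,0,0,0],[0,0,-0.004,0,0,0,0],[0,0,-0.004,0,0,0,0],[0,0,-0.004,0,0,0,0]]'; python3 -m creep '[[0,0.001,-0.007,0,0,0,0],[0,0.003,-0.006,0,0,0,0],[0,0.004,-0.004,0,0,0,0],[0,0.005,-0.0015,0,0,0,0]]'; python3 -m creep '[[0,0.003,0,0,0,0,0],[0,0.003,0,0,0,0,0],[0,0,0,0,0,0,0]]';python3 - <<'E'
from h import *
o=ctrl.get_obs();S=np.array([.5952,.0542]);d=o['tool_pos'][:2]-S;a=np.radians(-10.55);c,s=np.cos(a),np.sin(a)
print('rel screw',(1e3*np.array([c*d[0]+s*d[1],-s*d[0]+c*d[1]])).round(1),o['tool_pos'][2])
im=get_image('wrist');cv2.imwrite('pics/w7.png',im[:,:,::-1])
E
```

```text
t: 11.3
tool_pos: [0.5726, 0.0631, 0.0883]
tool_rot: [-3.128, 0.292, 0.0]
contact_force: [-0.5, -0.8, -1.2]
opening: 0.0
t: 11.7
tool_pos: [0.5888, 0.0792, 0.088]
tool_rot: [-3.128, 0.291, 0.002]
contact_force: [-2.7, -0.4, 0.9]
opening: -0.0001
t: 12.0
tool_pos: [0.5949, 0.0774, 0.0881]
tool_rot: [-3.127, 0.292, 0.001]
contact_force: [-2.1, 1.6, -1.5]
opening: -0.0002
rel screw [-4.6 22.8] 0.08805729467410273
```

View pics/w7.png

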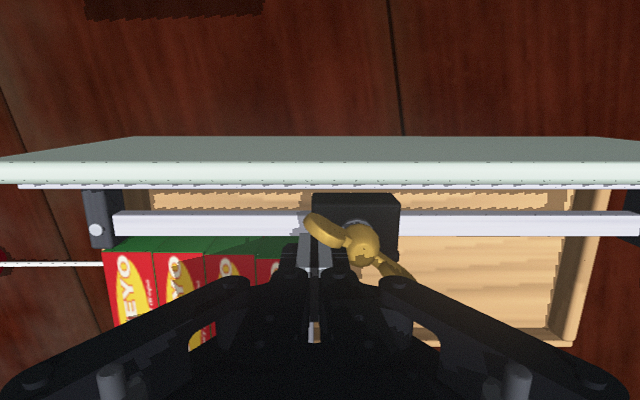

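```bash
python3 -m creep '[[0,-0.003,0,0,0,0,0],[0,0,0,-0.02,0,0,0],[0,0,0,-0.015,0,0,0],[0,0.008,0.023,0,0,0,0],[0,0.009,0.0235,0,0,0,0],[0,0,0,0,0,0,0],[0,0,0,0.015,0,0,0],[0,0,0,0.015,0,0,0],[0,0,0,0.005,0,0,0],[0,0,0,0,0,0,0]]'; python3 -m creep '[[0,-0.006,0,0,0,0,0],[0,-0.007,0,0,0,0,0],[0,-0.006,-0.002,0,0,0,0]]';python3 -m creep '[[0,-0.005,-0.003,0,0,0,0],[0,-0.005,-0.005,0,0,0,0],[0,-0.004,-0.006,0,0,0,0],[0,0,-0.004,0,0,0,0],[0,0,-0.004,0,0,0,0]]';python3 -m creep '[[0,0,-0.006,0,0,0,0],[0,0.002,-0.006,0,0,0,0],[0,0.003,-0.006,0,0,0,0],[0,0.004,-0.0035,0,0,0,0],[0,0.005,-0.001,0,0,0,0],[0,0.005,0,0,0,0,0],[0,0,0,0,0,0,0]]';python3 - <<'E'
from h import *
o=ctrl.get_obs();S=np.array([.5952,.0542]);d=o['tool_pos'][:2]-S;a=np.radians(-10.55);c,s=np.cos(a),np.sin(a)
print('rel screw',(1e3*np.array([c*d[0]+s*d[1],-s*d[0]+c*d[1]])).round(1),o['tool_pos'][2])
im=get_image('wrist');cv2.imwrite('pics/w8.png',im[:,:,::-1])
im7=cv2.imread('pics/w7.png')
for im in (im7[:,:,::-1],get_image('wrist')):
    h=cv2.cvtColor(np.ascontiguousarray(im),cv2.COLOR_RGB2HSV);m=cv2.inRange(h,(18,110,60),(28,255,255))[200:290,290:430]
    n,l,st,ce=cv2.connectedComponentsWithStats(m);i=1+np.argmax(st[1:,4]);print(st[i],ce[i])
E
```

```text
t: 13.05
tool_pos: [0.5982, 0.0299, 0.0857]
tool_rot: [3.128, -0.29, -0.007]
contact_force: [0.6, -0.3, 0.1]
opening: 0.0001
t: 13.35
tool_pos: [0.5819, 0.0345, 0.0892]
tool_rot: [3.128, -0.292, 0.004]
contact_force: [2.2, -1.6, -0.2]
opening: 0.0002
t: 13.85
tool_pos: [0.5715, 0.0593, 0.0881]
tool_rot: [3.128, -0.291, -0.001]
contact_force: [-0.8, -1.1, -0.3]
opening: -0.0
t: 14.55
tool_pos: [0.5953, 0.0775, 0.0881]
tool_rot: [-3.127, 0.292, 0.0]
contact_force: [-1.0, 0.7, -1.0]
opening: 0.0002
rel screw [-4.2 22.9] 0.0881101413134052
[  14   13  112   68 2673] [64.0456416  44.05723906]
[  15   11  110   70 2601] [64.31987697 42.97193387]
```

```bash
python3 -m creep '[[0,-0.003,0,0,0,0,0],[0,0,0,-0.02,0,0,0],[0,0,0,-0.015,0,0,0],[0,0.008,0.023,0,0,0,0],[0,0.009,0.0235,0,0,0,0],[0,0,0,0,0,0,0],[0,0,0,0.015,0,0,0],[0,0,0,0.015,0,0,0],[0,0,0,0.005,0,0,0],[0,0,0,0,0,0,0]]' | grep -E 'pos|force'; python3 -m creep '[[0,-0.006,0,0,0,0,0],[0,-0.007,0,0,0,0,0],[0,-0.006,-0.002,0,0,0,0]]'| grep -E 'pos|force';python3 -m creep '[[0,-0.005,-0.003,0,0,0,0],[0,-0.005,-0.005,0,0,0,0],[0,-0.004,-0.006,0,0,0,0],[0,0,-0.004,0,0,0,0],[0,0,-0.004,0,0,0,0]]'| grep -E 'pos|force';python3 -m creep '[[0,0,-0.006,0,0,0,0],[0,0.002,-0.006,0,0,0,0],[0,0.003,-0.006,0,0,0,0],[0,0.004,-0.0035,0,0,0,0],[0,0.005,-0.001,0,0,0,0],[0,0.005,0,0,0,0,0],[0,0,0,0,0,0,0]]'| grep -E 'pos|force';python3 - <<'E'
from h import *
im=get_image('wrist');cv2.imwrite('pics/w9.png',im[:,:,::-1])
h=cv2.cvtColor(np.ascontiguousarray(im),cv2.COLOR_RGB2HSV);m=cv2.inRange(h,(18,110,60),(28,255,255))[200:290,290:430]
n,l,st,ce=cv2.connectedComponentsWithStats(m);i=1+np.argmax(st[1:,4]);print(st[i],ce[i])
E
```

```text
tool_pos: [0.5982, 0.0299, 0.0857]
contact_force: [-0.2, 0.3, -0.2]
tool_pos: [0.5819, 0.0345, 0.0893]
contact_force: [0.7, -0.8, -0.0]
tool_pos: [0.5716, 0.0593, 0.0881]
contact_force: [0.2, -2.1, 0.2]
tool_pos: [0.5952, 0.0775, 0.088]
contact_force: [-0.6, 0.3, -0.5]
[  15   10  110   71 2608] [64.72354294 42.45015337]
```

Final stroke: last ~60°, stepping gently near the stop.

```bash
python3 -m creep '[[0,-0.003,0,0,0,0,0],[0,0,0,-0.02,0,0,0],[0,0,0,-0.015,0,0,0],[0,0.008,0.023,0,0,0,0],[0,0.009,0.0235,0,0,0,0],[0,0,0,0,0,0,0],[0,0,0,0.015,0,0,0],[0,0,0,0.015,0,0,0],[0,0,0,0.005,0,0,0],[0,0,0,0,0,0,0]]' | grep -E 'pos|force'; python3 -m creep '[[0,-0.006,0,0,0,0,0],[0,-0.007,0,0,0,0,0],[0,-0.006,-0.002,0,0,0,0]]'| grep -E 'pos|force';python3 -m creep '[[0,-0.005,-0.003,0,0,0,0],[0,-0.005,-0.003,0,0,0,0],[0,-0.002,-0.003,0,0,0,0]]'| grep -E 'pos|force'; for i in 1 2; do python3 -m creep '[[0,0,-0.001,0,0,0,0],[0,0,0,0,0,0,0]]'| grep -E 'pos|force';done
```

```text
tool_pos: [0.5982, 0.0299, 0.0857]
contact_force: [-0.7, 0.4, -0.9]
tool_pos: [0.5822, 0.0344, 0.0894]
contact_force: [2.3, -2.8, 0.1]
tool_pos: [0.571, 0.0456, 0.0885]
contact_force: [3.3, -8.3, -1.6]
tool_pos: [0.5714, 0.0454, 0.0885]
contact_force: [-0.6, -6.6, 1.6]
tool_pos: [0.5715, 0.0457, 0.0885]
contact_force: [-2.0, -9.7, 2.4]
```

```bash
python3 -m creep '[[0,0,-0.001,0,0,0,0],[0,0,0,0,0,0,0],[0,0,0,0,0,0,0]]'| grep -E 'pos|force'; python3 -m creep '[[0,0,0.005,0,0,0,0],[0,0,0.01,0,0,0,0],[0,-0.01,0.01,0,0,0,0],[0,-0.02,0,-0.03,0,0,0],[0,-0.02,0,-0.035,0,0,0],[0,-0.01,0,0,0,0,0],[0,0,0,0,0,0,0],[0,0,0,0,0,0,0]]'; python3 - <<'E'
from h import *
k=calibration('wrist');im=get_image('wrist');cv2.imwrite('pics/w10.png',im[:,:,::-1]);np.savez('w10.npz',**k)
b=get_image('scene');cv2.imwrite('pics/s10.png',b[:,:,::-1])
t=get_image('top');cv2.imwrite('pics/t10.png',t[:,:,::-1])
E
```

```text
tool_pos: [0.5716, 0.046, 0.0886]
contact_force: [-0.6, -10.6, 3.7]
t: 20.3
tool_pos: [0.5075, 0.0352, 0.1521]
tool_rot: [-3.128, 0.292, 0.003]
contact_force: [0.7, -0.3, -0.5]
opening: 0.0
```

View pics/w10.png

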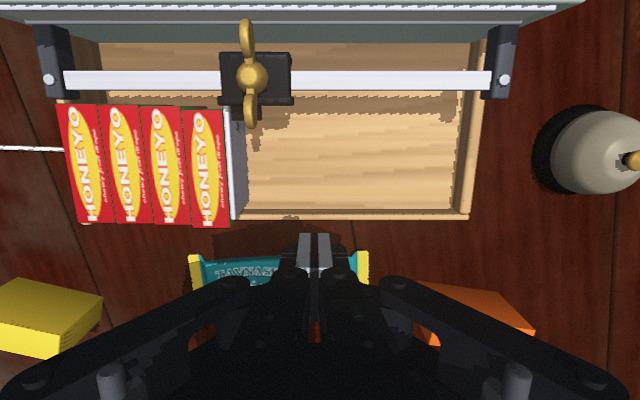

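```bash
python3 - <<'E'
from h import *
for f,L in [('w5',[('hub',(295.5,83),.1035),('wB',(283.5,32),.107),('wF',(306.5,130),.107),('blade',(270,160),.064),('blade2',(268,216),.064),('c4R',(263,118),.06),('c4Rf',(267,228),.06),('bdL',(8,13),.113)]),('w10',[('hub',(251.5,75),.1),('wB',(247,22),.1025),('wF',(250.5,124),.1025),('blade',(231,160),.064),('blade2',(234,217),.064)])]:
    k=dict(np.load(f+'.npz'));p=np.load('disp.npy');c,s=np.cos(p[2]),np.sin(p[2])
    D={}
    for n,uv,z in L:
        d=up(k,uv,z)[:2]-p[:2];D[n]=1e3*np.array([c*d[0]+s*d[1],-s*d[0]+c*d[1]])
    v=D['wB']-D['wF'];print(f,{n:x.round(1).tolist() for n,x in D.items()},'ang',np.degrees(np.arctan2(v[1],v[0])).round(1))
a=cv2.imread('pics/w10.png')[85:235,40:260];b=cv2.imread('pics/s10.png')[190:270,225:325]
cv2.imwrite('pics/f.png',np.hstack([cv2.resize(a,(396,270),interpolation=2),cv2.resize(b,(338,270),interpolation=2)]))
E
```

```text
w5 {'hub': [50.0, 14.1], 'wB': [75.6, 19.9], 'wF': [24.1, 8.1], 'blade': [0.2, 35.5], 'blade2': [-42.1, 38.6], 'c4R': [29.6, 39.9], 'c4Rf': [-53.2, 40.3], 'bdL': [83.7, 159.9]} ang 12.9
w10 {'hub': [50.4, 12.4], 'wB': [76.6, 12.9], 'wF': [23.8, 13.9], 'blade': [-2.9, 36.2], 'blade2': [-45.3, 36.8]} ang -1.0
```

View pics/f.png

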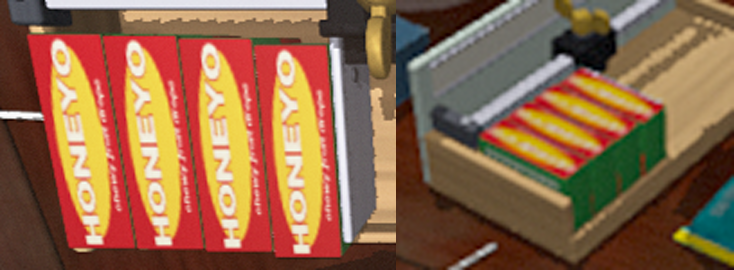

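```bash
python3 - <<'E'
from h import *
p=np.load('disp.npy');c,s=np.cos(p[2]),np.sin(p[2])
def disp(k,uv,z):
    d=up(k,uv,z)[:2]-p[:2];return (1e3*np.array([c*d[0]+s*d[1],-s*d[0]+c*d[1]])).round(1)
for f,row,x0,x1,br,bx in [('w5',87,250,345,160,(255,280)),('w10',79,205,305,160,(215,245))]:
    k=dict(np.load(f+'.npz'));im=cv2.imread(f'pics/{f}.png');g=im.mean(2)
    r=g[row-2:row+3].mean(0);d=np.diff(r)
    L=x0+np.argmin(d[x0:x0+30])+1;Rr=x1-30+np.argmax(d[x1-30:x1])+1
    # bracket edges: dark->white at left, white->dark right
    bl=60 if f=='w10' else 105;bL=bl-20+np.argmax(d[bl-20:bl+20])+1
    b2=490 if f=='w10' else 525;bR=b2-20+np.argmin(d[b2-20:b2+20])+1
    print(f,'saddle px',L,Rr,disp(k,(L,row),.077),disp(k,(Rr,row),.077),'rail ends',bL,bR,disp(k,(bL,row),.066),disp(k,(bR,row),.066))
    for q in (140,160,200): print(q,[tuple(map(int,v)) for v in im[q,bx[0]:bx[1],::-1][:20]])
E
```

```text
w5 saddle px 264 331 [49.4 35.8] [49.3 -7.2] rail ends 110 525 [ 50.4 141.3] [  49.5 -138.5]
140 [(215, 83, 82), (221, 116, 109), (222, 120, 115), (213, 83, 81), (206, 55, 57), (209, 54, 56), (209, 52, 55), (160, 59, 47), (77, 63, 40), (173, 176, 183), (217, 218, 230), (238, 237, 241), (238, 238, 243), (211, 210, 222), (125, 121, 129), (86, 79, 79), (97, 89, 92), (97, 91, 92), (98, 92, 96), (96, 91, 95)]
160 [(229, 155, 65), (226, 138, 111), (224, 135, 127), (220, 117, 111), (212, 82, 80), (207, 57, 59), (206, 52, 53), (203, 53, 55), (133, 69, 44), (85, 98, 72), (181, 183, 191), (228, 227, 236), (237, 237, 243), (232, 232, 239), (182, 181, 192), (117, 113, 118), (95, 90, 91), (98, 88, 92), (96, 91, 93), (95, 89, 91)]
200 [(233, 199, 71), (221, 144, 60), (202, 68, 54), (205, 76, 77), (228, 177, 160), (221, 144, 135), (204, 71, 71), (198, 53, 54), (202, 51, 51), (181, 50, 46), (94, 58, 30), (156, 160, 169), (211, 209, 224), (226, 224, 233), (230, 229, 236), (209, 207, 219), (132, 127, 135), (88, 83, 83), (95, 90, 92), (98, 91, 92)]
w10 saddle px 221 291 [50.1 35.6] [49.9 -8.1] rail end
[... 308 characters left out ...]
, 108), (93, 87, 88), (98, 89, 93), (102, 99, 100)]
160 [(240, 212, 77), (240, 208, 74), (233, 158, 80), (220, 89, 77), (215, 66, 68), (212, 58, 59), (212, 57, 58), (208, 50, 53), (215, 55, 55), (192, 60, 55), (107, 66, 40), (83, 105, 85), (196, 197, 210), (237, 235, 244), (244, 244, 248), (238, 237, 244), (192, 192, 202), (121, 118, 124), (104, 96, 100), (105, 100, 102)]
200 [(237, 207, 76), (237, 208, 72), (235, 193, 73), (225, 135, 60), (210, 73, 51), (216, 100, 100), (223, 131, 125), (219, 108, 103), (210, 68, 69), (206, 52, 56), (206, 50, 53), (208, 52, 54), (167, 65, 54), (79, 68, 33), (110, 123, 117), (203, 202, 215), (234, 233, 239), (235, 235, 242), (223, 222, 233), (152, 146, 156)]
```

```bash
python3 -c "
from station import finish_job
print(finish_job())"
```

```text
the job is handed in; nothing more can be done
None
```

I closed the row of four cartons against the left end wall and locked the stop, then handed the job in at about 20 s of robot time.

**Pushing the stop:** I pushed the blade with shut fingers until the cartons stopped moving. The push took about 3–5 N while sliding and about 10 N at the end, then I backed off.

**Locking the screw:** I turned the wing screw with four fingertip strokes in front of it, about 550° clockwise in all, without gripping it. On the last stroke the wing stopped moving under about 10 N, where 2.5 N would turn it if it were not at its stop.

**Last checks:**
- **Wings:** they lie along the display's x to within about 1°, which is the fully tight position.
- **End stop:** the saddle edges give a slide value of about 0.100, the closed-row value. It moved less than 1 mm while I tightened the screw.
- **Cartons:** they stand upright with no visible gaps. A thin dark green line, 1–2 pixels wide, shows between carton 4 and the blade; it was there before tightening too. I took it for the carton's edge.
- **Other objects:** the bell, chocolate bar and the part of the lollipop in view look untouched in the last pictures, though I did not measure their positions.
- **Robot:** it was clear of everything at hand-in.

**Disagreements:** the hub position alone read about 1.7 mm further right after tightening. I put that down to picking the hub by eye, because the saddle edges did not show it. The display's front corner also fitted about 10 pixels off in my pose estimate, but the rail, the board and the screw agreed.

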